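# Set the bottle under the water filter's spout

### The arm

A 6-joint arm with a two-finger parallel gripper is mounted at the origin on the work surface. World frame = base frame: x ahead of the robot, y to its left, z up, the work surface at z = 0. Lengths are in m, angles in rad, forces in N, time in s.
With the tool pointing down it reaches from about 0.35 to 0.775 m from the base axis. Payload 5.5 kg.
Tool frame: the origin (TCP) lies between the finger pads; the fingertips stand 17 mm ahead of it and the grasp point (between the pads) lies 2 mm behind it; z points along the fingers, y is the line along which they close (so a half turn about z gives the same grasp; the last joint's range is limited). The gripper opens to 85 mm and grips with 20 to 120 N. Pads are 22 mm wide; open, the fingers measure 114 mm over their backs; the gripper's body (76 mm by 85 mm) begins 54 mm behind the grasp point. The pads swing forward as they close: fully open they stand 13 mm farther back than shut.
Start: joints at [-1.455, 0.313, 0.046, 1.304, 0, 1.431], TCP at [0.145, -0.556, 0.248] pointing down, gripper open.
Joint ranges: [-2.76, 2.76], [-0.86, 1.69], [-1.03, 1.26], [-2.2, 2.34], [-1.47, 1.5], [-3.14, 3.14]. Speed limits (rad/s): [2.57, 2.57, 3.14, 3.14, 3.14, 3.14].

### API

Orientations are given as a rotation vector (axis times angle).
In Python, from station import r gives the robot as it stands. The module is installed in compiled form; this text tells all that it offers.
- The arm moves only by the tool step_arm, never from a script. Its argument "series" is one flat list of numbers, 5 for each row, row after row: the opening, from 0 (shut) to 1 (fully open), then the shift along the tool's x, y, z in cm, then the turn about the tool's z in degrees. A call has exactly 8 rows; each row shifts and turns the commanded pose from where the row before left it, along the tool's axes as they then stand; what a row does not reach is not made up. A row lasts 1/8 s, in which the tool goes at most 62.5 mm and 10.7 degrees, less where a joint would pass 70% of its speed; a pose out of reach is approached as far as the arm can. A call with a gripper value outside its range is refused whole. The fingers move at their own pace and stop on an object; "grip_force" is the grip in N (left out, the last holds). Time passes only in rows, so rows that do not move let the fingers close, or fill a call up. It gives the time, the measured TCP pose, the force, the opening and the grip force at its end, in the units of the state.
- r.get_obs(): the state, without advancing time (a new reading comes with each control period).
- r.read_camera(name): name is "side" or "top" or "wrist"; returns the picture (480x640x3 uint8, red, green, blue); there is no depth.
- r.camera_model(name): a dict with "camera_matrix" (3x3 intrinsics, pixels), "position" and "attitude" of the camera in the world; the wrist camera has in their place "hand_eye" (4x4, takes a point from camera to tool coordinates, whose origin is the TCP and whose axes are the flange's). Camera axes: x right, y up, looking along -z (the intrinsics and any distortion apply to the point x, -y, -z); pixel columns grow to the right and rows downward; lengths in m; the calibration is good to about 2 mm. A picture is of the moment at which its call begins: read the wrist's pose just before it. camera_model takes no time and is no camera call.
- r.close_job(): hands the job in; it is judged then, once.
The state is a dict: "clock": time; "q": joint angles; "qd": joint speeds; "joint_efforts": joint torques, N m; "tcp_pos": TCP position; "ee_rot": TCP orientation; "ft_force": force on the tool from outside, world axes, zero at the start; "moment": the same for the moment, N m; "finger_gap": finger opening in m; "gripper_force": force on a finger pad.
Only numpy, scipy, OpenCV 4.12 (cv2) and the standard library are available. Lean on these libraries where they do the work, as an engineer would, in place of code of your own. Each camera call takes 0.05 s, during which the arm holds its last target. There are 200 camera calls.

### The job

Get the square bottle ready to be filled: take it out of the dish drainer, stand it upright in the middle of the round drip tray of the water filter, and swing the filter's spout over so that its outlet is above the middle of the bottle's open mouth. Leave the mug, the jar and the bowl where they are.

Things in the scene. Friction and masses are not known exactly. Their poses are not given: they have to be found in the camera images.
- bottle: White ceramic bottle of square section, 54 x 54 mm and 150 mm tall, about 0.35 kg: straight square body for the first 124 mm, then a round open neck 50 mm across outside and 44 mm inside. It starts lying on one of its flat sides in the dish drainer. Origin: centre of its flat base; its z axis runs from the base to the mouth, x and y are normal to the flat sides.
- mouth (a point): Centre of the bottle's open mouth, 150 mm from the base along the bottle's z axis.
- drainer: Fixed open-topped slatted steel dish drainer, 180 mm (its x) by 190 mm (its y) and 75 mm high outside, walls and floor 5 mm. Origin: centre of its underside on the worktop. The bottle lies along its y axis, mouth towards +y. Its walls leave room for a grasp of the bottle straight down from above, across the bottle, and not for a slanted one.
- filter: Fixed countertop water filter: white round housing 110 mm in diameter (124 mm at the foot), 190 mm high. Origin: centre of the housing's underside on the worktop. Its -x axis points to the middle of its drip tray.
- tray (a point): Centre of the top face of the filter's round grey drip tray, 140 mm in diameter, 8 mm high above the worktop, 170 mm from the housing's axis. A 70 mm wide strip of the same height joins it to the housing.
- spout_hinge (a point): On the upright swivel axis of the spout (the housing's axis), at the height of the spout's tube, 227 mm above the worktop. The hub around it is 32 mm in diameter and reaches to 246 mm.
- spout_mid (a point): Point on the axis of the spout's level steel tube (14 mm in diameter, 227 mm above the worktop), 120 mm out from the swivel axis: a good place to pinch it from above.
- outlet (a point): Centre of the lower end of the spout's outlet, which turns straight down at the tube's end, 170 mm out from the swivel axis; 18 mm in diameter, its lower end 186 mm above the worktop.
- spout (a joint): Swivel angle of the spout in rad: 0 when the outlet is over the middle of the drip tray; growing turns the spout clockwise seen from above, to the filter's +y side. Range -0.7 to 1.8; stiff enough to stay where it is left.
- mug: Blue mug, 80 mm across, 95 mm high, a bystander. Origin: centre of its underside.
- jar: Closed glass jar with a steel lid, 84 mm across, 130 mm high, a bystander. Origin: centre of its underside.
- bowl: Small wooden bowl, 120 mm across, 50 mm high, a bystander. Origin: centre of its underside.
Mind the look-alikes: they are no part of the job. Several things have the shape of the bottle; the one meant has the colours described above.

How it is judged:
At the end, for the whole second after the job is handed in: The bottle stands upright (within 0.08 rad) and at rest on the drip tray, its base on the tray's top face and its centre within 30 mm of the tray's centre; the spout is at rest with its outlet within 18 mm, seen from above, of the centre of the bottle's mouth (angle between bottle's own z axis and vertical below 0.08 rad and horizontal distance between bottle and tray below 0.03 m and z of bottle in the frame of tray between -0.003 and 0.005 m and horizontal distance between outlet and mouth below 0.018 m and linear speed of bottle below 0.02 m/s and velocity of joint spout between -0.05 and 0.05 rad/s); the robot touches nothing.
It fails at once if the mug, the jar or the bowl is moved by more than 30 mm (distance of any of mug, jar, bowl from where it was at the start of the episode above 0.03 m).
It also fails if it takes over 67 s, if anything falls off the work surface, if the arm or the gripper's body presses on something with over 40 N, if the wrist force passes 120 N, or if a joint passes its speed limit or range.

## Working session

There is one attempt and no reset: what is moved stays moved. The work goes in short steps, Python scripts to look and compute and a tool call to move; the robot and the scene stay as the last step left them, time stands still between calls to the robot, and variables do not carry over. Pictures are saved under pics/ and viewed, at most 10 in all, crops included, and the job is handed in when it is done.

Besides the shell and the picture viewer there is one more tool, called as a command line: name --argument value ..., lists and objects as JSON in quotes. step_arm: Moves the arm, as the interface text tells. Its arguments: {"type":"object","properties":{"series":{"type":"array"},"grip_force":{"type":"number"}},"required":["series"]}

```bash
mkdir -p pics
python3 - <<'E'
from station import r
import cv2
for n in("top","side"):
    im=r.read_camera(n); cv2.imwrite(f"pics/{n}0.png",im[:,:,::-1]); m=r.camera_model(n); print(n,m)
print(r.camera_model("wrist")); print(r.get_obs())
E
```

```text
top {'camera_matrix': array([[514.59166111,   0.        , 311.34912946],
       [  0.        , 514.59166111, 236.45670312],
       [  0.        ,   0.        ,   1.        ]]), 'position': array([ 0.42841356, -0.21635187,  1.29977366]), 'attitude': array([ 0.06786002, -0.04995695, -1.56780622])}
side {'camera_matrix': array([[437.1144923 ,   0.        , 329.0680854 ],
       [  0.        , 437.1144923 , 234.42148183],
       [  0.        ,   0.        ,   1.        ]]), 'position': array([0.23874951, 0.52873235, 0.98828835]), 'attitude': array([ 0.20037004, -1.03931442, -2.63670724])}
{'camera_matrix': array([[420.91298716,   0.        , 324.60994817],
       [  0.        , 420.91298716, 249.62147747],
       [  0.        ,   0.        ,   1.        ]]), 'hand_eye': array([[-2.66770710e-04,  9.47589469e-01,  3.19490418e-01,
         8.43275776e-02],
       [ 9.99999956e-01,  2.10719607e-04,  2.10006353e-04,
         7.07943789e-04],
       [ 1.31676913e-04,  3.19490460e-01, -9.47589483e-01,
        -1.26068360e-01],
       [ 0.00000000e+00,  0.00000000e+00,  0.00000000e+00,
         1.00000000e+00]])}
{'clock': 0.1, 'q': array([-1.45459840e+00,  3.13907267e-01,  4.51358619e-02,  1.30362573e+00,
       -3.19435145e-07,  1.43118087e+00]), 'qd': array([ 1.86648150e-05, -1.75980188e-03,  3.39099704e-03, -9.74130728e-04,
       -2.34069203e-04, -3.26603881e-04]), 'joint_efforts': array([ 2.94308287e-03, -4.81725740e+01,  2.99243653e+01,  1.27041660e-02,
       -1.26252321e-04, -5.39850916e-06]), 'tcp_pos': array([ 0.14542669, -0.55587363,  0.24752599]), 'ee_rot': array([-3.11434162e+00, -4.00531775e-01, -2.89250918e-05]), 'ft_force': array([-0.15559659, -0.15917084,  0.25017105]), 'moment': array([0.02741736, 0.00282481, 0.04973247]), 'gripper_force': 0.0, 'finger_gap': 0.08548821360114132}
```

View pics/top0.png

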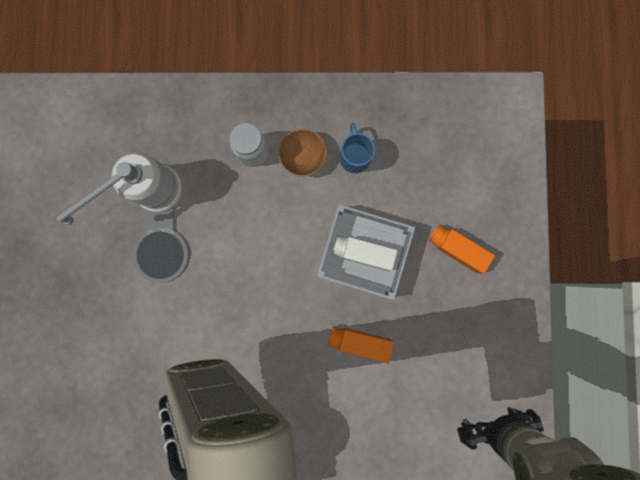

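View pics/side0.png

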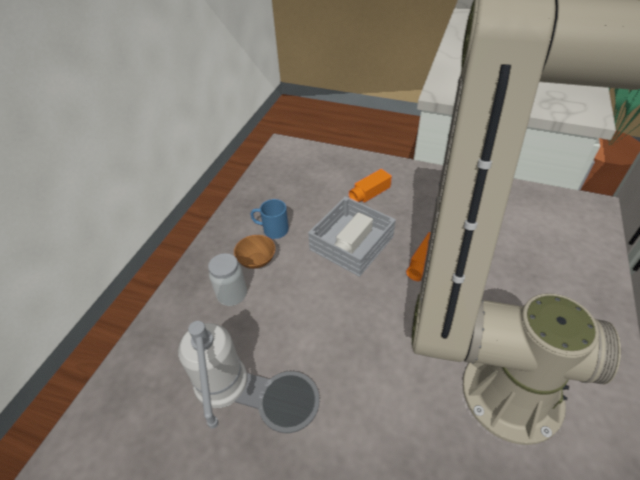

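The top view shows the white bottle in the drainer at about (366,253), with its mouth at about (341,247). The tray is at (162,254), the hub at (128,172) and the outlet at about (66,220). The side view agrees: drainer at (352,235), tray at (289,401). The orange bottles are decoys.

```bash
cat > h.py <<'E'
import numpy as np, cv2
from scipy.spatial.transform import Rotation as R
from station import r
def pose(n,obs=None):
    m=r.camera_model(n)
    if n!="wrist": return m["camera_matrix"],np.array(m["position"]),R.from_rotvec(m["attitude"]).as_matrix()
    o=obs or r.get_obs(); Rt=R.from_rotvec(o["ee_rot"]).as_matrix(); H=m["hand_eye"]
    return m["camera_matrix"],o["tcp_pos"]+Rt@H[:3,3],Rt@H[:3,:3]
def ray(P,uv):
    K,p,A=P; d=np.linalg.inv(K)@[uv[0],uv[1],1]; return p,A@[d[0],-d[1],-d[2]]
def onz(P,uv,z):
    p,d=ray(P,uv); return p+d*(z-p[2])/d[2]
def proj(P,X):
    K,p,A=P; c=A.T@(np.array(X)-p); q=K@[c[0],-c[1],-c[2]]; return q[:2]/q[2]
E
python3 - <<'E'
from h import *
T=pose("top");S=pose("side")
im=cv2.imread("pics/top0.png"); hsv=cv2.cvtColor(im,cv2.COLOR_BGR2HSV)
def blob(mask,box,name):
    x0,y0,x1,y1=box; m=np.zeros_like(mask); m[y0:y1,x0:x1]=mask[y0:y1,x0:x1]
    c=max(cv2.findContours(m,cv2.RETR_EXTERNAL,cv2.CHAIN_APPROX_NONE)[0],key=cv2.contourArea)
    print(name,cv2.contourArea(c),cv2.minAreaRect(c)); return c
w=((hsv[...,2]>175)&(hsv[...,1]<45)).astype(np.uint8)
c=blob(w,(320,205,415,300),"bottle")
b=cv2.boxPoints(cv2.minAreaRect(c)); q=np.array([onz(T,p,.055) for p in b]); print(q.round(4)); print("ctr",q.mean(0), [np.linalg.norm(q[i]-q[i-1]) for i in range(4)])
g=cv2.cvtColor(im,cv2.COLOR_BGR2GRAY)
for (n,P,uv,z) in [("drn",T,(341,206),.075),("drn",T,(413,228),.075),("drn",T,(395,297),.075),("drn",T,(320,275),.075),
 ("tray",T,(162,254.5),.008),("trayS",S,(289,401),.008),("hub",T,(128,171),.246),("hubS",S,(199,328),.246),("outT",T,(67,219),.227),("outS",S,(212,421),.227)]: print(n,onz(P,uv,z).round(3))
dk=((g<75)&(hsv[...,1]<60)).astype(np.uint8)
c=blob(dk,(132,225,192,285),"tray"); print(cv2.fitEllipse(c))
cv2.imwrite("pics/crop0.png",np.hstack([cv2.resize(im[140:300,40:200],None,fx=2.5,fy=2.5,interpolation=2),cv2.resize(im[190:350,290:450],None,fx=2.5,fy=2.5,interpolation=2)]))
E
```

```text
bottle 1095.5 ((364.51922607421875, 252.09617614746094), (61.21864318847656, 20.786273956298828), 15.255120277404785)
[[ 0.4793 -0.2527  0.055 ]
 [ 0.528  -0.266   0.055 ]
 [ 0.4892 -0.4086  0.055 ]
 [ 0.4408 -0.395   0.055 ]]
ctr [ 0.48435033 -0.33056008  0.055     ] [np.float64(0.14737722143512957), np.float64(0.050458342626285624), np.float64(0.147789445677297), np.float64(0.050277093586577046)]
drn [ 0.594 -0.273  0.075]
drn [ 0.541 -0.445  0.075]
drn [ 0.377 -0.4    0.075]
drn [ 0.429 -0.223  0.075]
tray [0.479 0.175 0.008]
trayS [0.474 0.183 0.008]
hub [0.644 0.178 0.246]
hubS [0.64  0.189 0.246]
outT [0.545 0.311 0.227]
outS [0.534 0.334 0.227]
tray 131.0 ((176.55882263183594, 254.7353057861328), (28.861740112304688, 11.884244918823242), 75.96376037597656)
((176.30856323242188, 254.13162231445312), (9.857132911682129, 25.53584861755371), 178.18321228027344)
```

View pics/crop0.png

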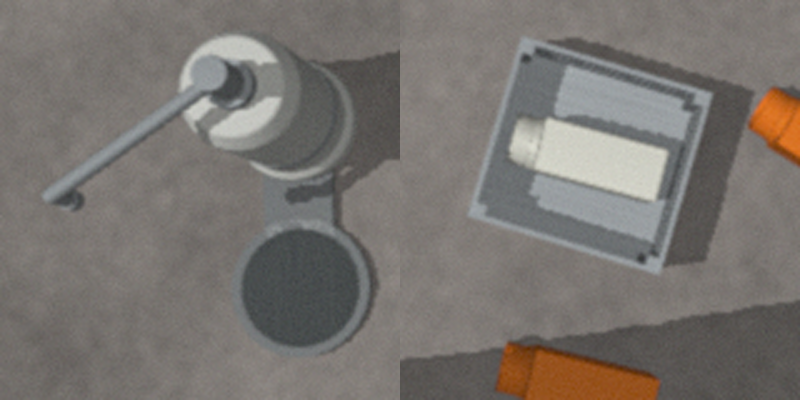

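step_arm --series '[1,5,-2,0,0,1,5,-2,0,0,1,5,-2,0,0,1,5,-2,0,0,1,5,-2,0,0,1,5,-2,0,0,1,5,-2,0,0,1,5,-2,0,0]' --grip_force 20

```text
clock: 1.1
tcp_pos: [0.4931, -0.299, 0.2479]
ee_rot: [-3.116, -0.401, 0.001]
ft_force: [-0.2, -1.0, 0.9]
finger_gap: 0.0853
gripper_force: 0.0
```

step_arm --series '[1,0,0,0,-10,1,0,0,0,-10,1,0,0,0,-10,1,0,0,0,-10,1,0,0,0,-10,1,0,0,0,-10,1,0,0,0,0,1,0,0,0,0]'

```text
clock: 2.1
tcp_pos: [0.4919, -0.3002, 0.248]
ee_rot: [-2.5, -1.901, 0.0]
ft_force: [0.0, 0.2, 0.9]
finger_gap: 0.0856
gripper_force: 0.0
```

```bash
cat >> h.py <<'E'
def err(X,o=None):
    o=o or r.get_obs(); A=R.from_rotvec(o["ee_rot"]).as_matrix(); return (A.T@(np.array(X)-o["tcp_pos"])*100).round(2)
E
python3 - <<'E'
from h import *
T=pose("top")
for n,uv,z in [("tray",(160.4,254.8),.008),("hub",(123.6,169.6),.246),("tubeend",(58,218.4),.227)]: print(n,onz(T,uv,z).round(4))
o=r.get_obs(); P=pose("wrist",o); im=r.read_camera("wrist")[:,:,::-1].copy()
print(o["clock"],o["tcp_pos"],R.from_rotvec(o["ee_rot"]).as_matrix().round(3),o["q"].round(3))
hsv=cv2.cvtColor(im,cv2.COLOR_BGR2HSV); w=((hsv[...,2]>150)&(hsv[...,1]<50)).astype(np.uint8)
c=max(cv2.findContours(w,0,1)[0],key=cv2.contourArea); b=cv2.boxPoints(cv2.minAreaRect(c)); print(b)
print(np.array([onz(P,p,.059) for p in b]).round(4))
for s in (0,.11,.15):
    X=np.array([.4645,-.4035,.059])+s*np.array([.2625,.965,0]); p=proj(P,X); print(s,p); cv2.circle(im,tuple(int(v) for v in p),4,(0,0,255),-1)
cv2.imwrite("pics/w1.png",im); print(err([.4934,-.2973,.03],o))
E
```

```text
tray [0.4785 0.1787 0.008 ]
hub [0.6466 0.1872 0.246 ]
tubeend [0.5463 0.3302 0.227 ]
2.1 [ 0.49185958 -0.30022358  0.24802797] [[ 0.267  0.964 -0.   ]
 [ 0.964 -0.267  0.   ]
 [ 0.    -0.001 -1.   ]] [-0.687  0.316  0.05   1.305 -0.     1.154]
[[291.99997 338.99994]
 [291.99997 162.99998]
 [357.99997 163.     ]
 [357.99997 338.99994]]
[[ 0.4393 -0.3933  0.059 ]
 [ 0.4824 -0.2519  0.059 ]
 [ 0.5293 -0.2649  0.059 ]
 [ 0.4934 -0.4083  0.059 ]]
0 [323.75240871 342.23958105]
0.11 [322.9026518  216.81318094]
0.15 [322.54614667 164.19206627]
[ 0.32  0.08 21.8 ]
```

View pics/w1.png

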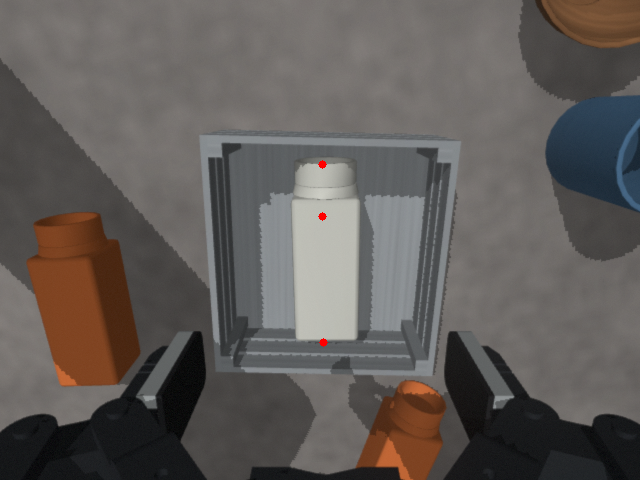

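The wrist view has the bottle squarely between the fingers: its axis is at column 325, the shoulder at row 195 and the base at row 340. The predicted grasp dot lies on the body just below the shoulder. Going down.

step_arm --series '[1,0.4,0.1,4,0,1,0,0,5,0,1,0,0,5,0,1,0,0,5,0,1,0,0,2.8,0,1,0,0,0,0,0,0,0,0,0,0,0,0,0,0]'

```text
clock: 3.15
tcp_pos: [0.495, -0.2977, 0.0323]
ee_rot: [2.496, 1.903, 0.001]
ft_force: [0.3, -0.2, -1.2]
finger_gap: 0.054
gripper_force: 21.7
```

step_arm --series '[0,0,0,0,0,0,0,0,0,0,0,0,0,0,0,0,0,0,0,0,0,0,0,0,0,0,0,0,-1,0,0,0,0,-1,0,0,0,0,-1,0]'

```text
clock: 4.15
tcp_pos: [0.4939, -0.2966, 0.0608]
ee_rot: [-2.498, -1.905, 0.0]
ft_force: [1.0, 0.4, -5.1]
finger_gap: 0.0539
gripper_force: 22.4
```

step_arm --series '[0,0,0,-1.5,0,0,0,0,-1.5,0,0,0,0,-1.5,0,0,0,0,-1.5,0,0,0,0,-1.5,0,0,0,0,-1.5,0,0,0,0,0,0,0,0,0,0,0]'

```text
clock: 5.15
tcp_pos: [0.4938, -0.2966, 0.1499]
ee_rot: [-2.498, -1.905, 0.0]
ft_force: [0.4, 1.0, -4.7]
finger_gap: 0.0539
gripper_force: 22.5
```

Run:
```python
from h import *
o=r.get_obs(); print(o)
im=r.read_camera("wrist")[:,:,::-1]; s=r.read_camera("side")[:,:,::-1]
cv2.imwrite("pics/w2.png",np.hstack([cv2.resize(im,(400,300)),cv2.resize(s[160:310,270:470],(400,300))]))
```

```text
{'clock': 5.15, 'q': array([-6.80222643e-01,  3.61767714e-01, -1.30416893e-01,  1.07919416e+00,
       -4.22117911e-05,  1.15842335e+00]), 'qd': array([-0.00153204,  0.00674394, -0.01019351, -0.00013093,  0.00183543,
       -0.00122857]), 'joint_efforts': array([-1.32759060e-04, -5.24381125e+01,  3.06109178e+01, -1.10428110e-01,
       -1.75857190e-01, -1.77526941e-03]), 'tcp_pos': array([ 0.49378251, -0.29659729,  0.14992919]), 'ee_rot': array([-2.49772508e+00, -1.90459481e+00,  2.81042452e-04]), 'ft_force': array([ 0.44111504,  1.04180323, -4.69294487]), 'moment': array([ 0.17172381, -0.05765775, -0.00856884]), 'gripper_force': 22.452969253063202, 'finger_gap': 0.053852837488909316}
```

View pics/w2.png

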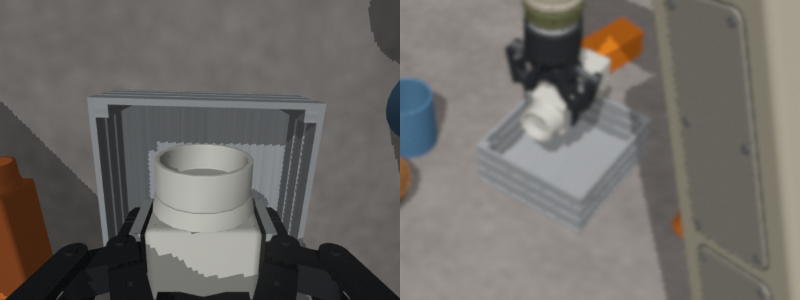

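The bottle is lifted but still level; friction in the pads holds it, with about 0.17 N m on the wrist. I'll try brisk vertical jerks to make it swing down about the pads.

step_arm --series '[0,0,0,-6.2,0,0,0,0,-6.2,0,0,0,0,5,0,0,0,0,-6.2,0,0,0,0,5,0,0,0,0,-6.2,0,0,0,0,0,0,0,0,0,0,0]'

```text
clock: 6.25
tcp_pos: [0.4944, -0.2971, 0.2982]
ee_rot: [2.497, 1.904, 0.0]
ft_force: [-1.0, -0.4, -4.7]
finger_gap: 0.0541
gripper_force: 25.1
```

Run:
```python
from h import *
o=r.get_obs(); print(o["tcp_pos"],o["moment"],o["ft_force"],o["finger_gap"])
im=r.read_camera("wrist")[:,:,::-1]; s=r.read_camera("side")[:,:,::-1]
cv2.imwrite("pics/w3.png",np.hstack([cv2.resize(im,(400,300)),cv2.resize(s[110:310,270:470],(300,300))]))
```

```text
[ 0.4944087  -0.29707626  0.29823071] [ 0.10960659 -0.03383191  0.01269557] [-1.00168716 -0.40314154 -4.65507544] 0.05406209829360097
```

View pics/w3.png

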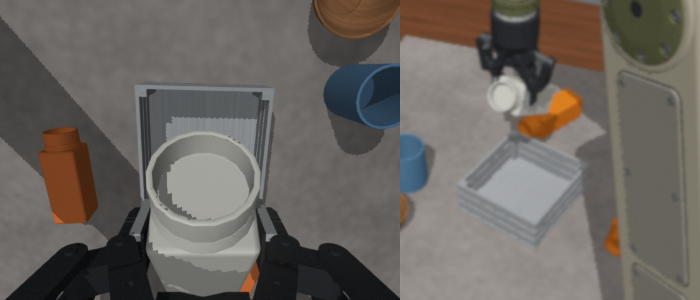

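It worked: the mouth now faces well upward (ellipse at (203,180) in the left panel), so the tilt is about 35–40°. More jerks.

step_arm --series '[0,0,0,6,0,0,0,0,-6.2,0,0,0,0,6,0,0,0,0,-6.2,0,0,0,0,6,0,0,0,0,-6.2,0,0,0,0,0,0,0,0,0,0,0]'

```text
clock: 7.35
tcp_pos: [0.496, -0.2984, 0.3058]
ee_rot: [2.493, 1.901, 0.002]
ft_force: [0.3, -0.5, -3.7]
finger_gap: 0.0534
gripper_force: 26.1
```

```bash
cat >> h.py <<'E'
def tilt():
    "mouth rim ellipse in wrist view -> bottle's angle from vertical about tool y, from rim centre height below grasp"
    o=r.get_obs(); im=r.read_camera("wrist")[:,:,::-1].copy()
    hsv=cv2.cvtColor(im,cv2.COLOR_BGR2HSV); w=((hsv[...,2]>110)&(hsv[...,1]<45)).astype(np.uint8)
    w[:, :220]=0; w[:,430:]=0
    c=max(cv2.findContours(w,0,1)[0],key=cv2.contourArea); x,y,W,H=cv2.boundingRect(c)
    return o,im,(x,y,W,H)
E
python3 - <<'E'
from h import *
o,im,b=tilt(); print(o["tcp_pos"],o["moment"],b); s=r.read_camera("side")[:,:,::-1]
m=r.camera_model("wrist"); H=m["hand_eye"]; K=m["camera_matrix"]
# expected far-rim row vs tilt, grasp 2mm behind TCP, rim 42mm from the grasp
for th in range(0,91,10):
    a=np.radians(th) # elevation of bottle axis; 90 = upright
    ax=np.array([np.cos(a),0,-np.sin(a)]); n=np.array([np.sin(a),0,np.cos(a)])
    o_=[]
    for sg in(1,-1):
        X=np.array([0,0,-.002])+.042*ax+sg*.025*n; c=H[:3,:3].T@(X-H[:3,3]); q=K@[c[0],-c[1],-c[2]]; o_.append(q[1]/q[2])
    print(th,np.round(o_))
cv2.imwrite("pics/w4.png",np.hstack([cv2.resize(im,(400,300)),cv2.resize(s[110:310,270:470],(300,300))]))
E
```

```text
[ 0.49604864 -0.29843877  0.30583262] [ 0.09895692 -0.04332533  0.03896494] (220, 133, 210, 300)
0 [225. 277.]
10 [220. 307.]
20 [220. 342.]
30 [224. 380.]
40 [234. 419.]
50 [250. 455.]
60 [273. 486.]
70 [302. 510.]
80 [336. 526.]
90 [374. 534.]
```

View pics/w4.png

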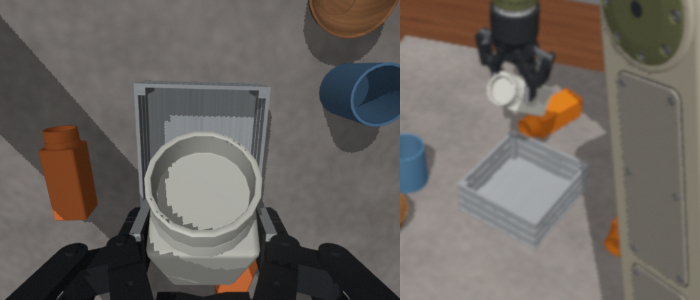

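The rim spans rows 214–378 at full scale, so it is about 29° up from level. Single-row reversals gain little; using longer strokes so the reversal happens at full speed.

step_arm --series '[0,0,0,6.2,0,0,0,0,6.2,0,0,0,0,-6.2,0,0,0,0,-6.2,0,0,0,0,6.2,0,0,0,0,6.2,0,0,0,0,-6.2,0,0,0,0,-6.2,0]'

```text
clock: 8.45
tcp_pos: [0.4915, -0.2947, 0.2996]
ee_rot: [-2.489, -1.898, 0.004]
ft_force: [3.7, -3.0, -2.1]
finger_gap: 0.0538
gripper_force: 26.7
```

step_arm --series '[0,3,0,6,0,0,3,0,6,0,0,-4,0,-5,0,0,-4,0,-5,0,0,5,0,4,0,0,5,0,4,0,0,-5,0,-4,0,0,-3,0,-4,0]'

```text
clock: 9.45
tcp_pos: [0.4933, -0.2992, 0.2895]
ee_rot: [-2.492, -1.907, 0.002]
ft_force: [1.4, -1.7, -3.6]
finger_gap: 0.0538
gripper_force: 24.5
```

```bash
cat >> h.py <<'E'
def rim(im):
    "rows of far/near rim crossing along centre columns: bright-edge transitions"
    g=cv2.GaussianBlur(cv2.cvtColor(im,cv2.COLOR_BGR2GRAY),(5,5),0)[:,318:332].mean(1)
    d=np.diff(g); k=np.argsort(-abs(d)); out=[]
    for i in k:
        if abs(d[i])<5 or len(out)>7: break
        if all(abs(i-j[0])>5 for j in out): out.append((int(i),round(float(d[i]))))
    return sorted(out)
E
python3 - <<'E'
from h import *
print(rim(cv2.imread("pics/w2.png")) if 0 else "")
o=r.get_obs(); im=r.read_camera("wrist")[:,:,::-1].copy(); print(o["clock"],o["tcp_pos"],o["moment"],o["finger_gap"],rim(im)); cv2.imwrite("pics/w5.png",im)
E
```

```text
9.45 [ 0.49334279 -0.29921938  0.28954886] [-0.12727544 -0.26224871 -0.03380537] 0.05376431369663273 [(143, -11), (230, 15), (240, -29), (255, 13), (406, -31), (422, 29), (433, -23), (473, -12)]
```

View pics/w5.png

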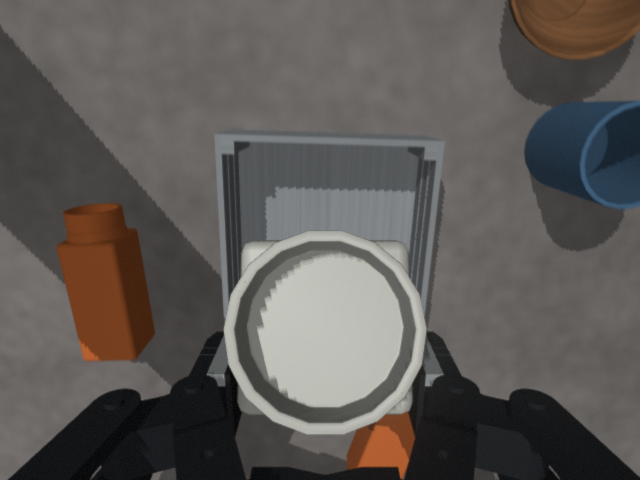

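The rim spans rows 230–433, which is about 43°. Continuing with more sideways stroke.

step_arm --series '[0,4.5,0,4,0,0,4.5,0,4,0,0,-4.5,0,-4,0,0,-4.5,0,-4,0,0,5,0,4,0,0,5,0,4,0,0,-5,0,-4,0,0,-5,0,-4,0]'

```text
clock: 10.5
tcp_pos: [0.4939, -0.2986, 0.29]
ee_rot: [-2.491, -1.91, 0.001]
ft_force: [2.0, -1.8, -3.1]
finger_gap: 0.0535
gripper_force: 23.9
```

step_arm --series '[0,5,0,3.5,0,0,5,0,3.5,0,0,-5,0,-3.5,0,0,-5,0,-3.5,0,0,5,0,3,0,0,5,0,3,0,0,-5,0,-3,0,0,-4,0,-3,0]'

```text
clock: 11.5
tcp_pos: [0.4972, -0.29, 0.2911]
ee_rot: [2.493, 1.91, -0.001]
ft_force: [1.3, -0.6, -3.9]
finger_gap: 0.0537
gripper_force: 22.8
```

Run:
```python
from h import *
o=r.get_obs(); im=r.read_camera("wrist")[:,:,::-1].copy(); print(o["clock"],o["tcp_pos"],o["finger_gap"],rim(im)); cv2.imwrite("pics/w6.png",im)
```

```text
11.5 [ 0.49722448 -0.28996027  0.29110742] 0.05372188709180594 [(198, 10), (244, -11), (251, 27), (261, -19), (403, -24), (431, 26), (440, -20), (473, -12)]
```

The rim's near row is at 440, so about 48–50°. The shaking gain is fading, so I'll turn it further by pressing its base against the inside of the drainer's rear wall along an arc.

step_arm --series '[0,-1.6,0,5,0,0,-1.6,0,5,0,0,0,0,4,0,0,0,0,3.3,0,0,0,0,0,0,0,-0.7,0,0,0,0,-0.6,0,0,0,0,0,0,0,0]'

```text
clock: 12.55
tcp_pos: [0.4841, -0.3348, 0.1185]
ee_rot: [2.498, 1.903, 0.0]
ft_force: [-0.3, 0.7, -4.3]
finger_gap: 0.0538
gripper_force: 29.6
```

step_arm --series '[0,-0.8,0,-1.2,0,0,-0.95,0,-1.1,0,0,-1.05,0,-0.95,0,0,-1.15,0,-0.8,0,0,-1.2,0,-0.65,0,0,-0.55,0,-0.3,0,0,0,0,0,0,0,0,0,0,0]'

```text
clock: 13.55
tcp_pos: [0.4686, -0.3886, 0.1678]
ee_rot: [-2.498, -1.905, 0.001]
ft_force: [0.6, 1.3, -4.8]
finger_gap: 0.0535
gripper_force: 29.5
```

Run:
```python
from h import *
o=r.get_obs(); im=r.read_camera("wrist")[:,:,::-1].copy(); print(o["clock"],o["tcp_pos"],o["finger_gap"],o["moment"],rim(im)); s=r.read_camera("side")[:,:,::-1]
cv2.imwrite("pics/w7.png",np.hstack([cv2.resize(im,(400,300)),cv2.resize(s[110:310,270:470],(300,300))]))
```

```text
13.55 [ 0.46864215 -0.38857532  0.16781601] 0.05353903858185373 [0.23324681 0.02605777 0.00793802] [(216, -10), (260, -10), (273, 28), (284, -18), (296, 15), (425, -22), (460, 10), (470, -14)]
```

View pics/w7.png

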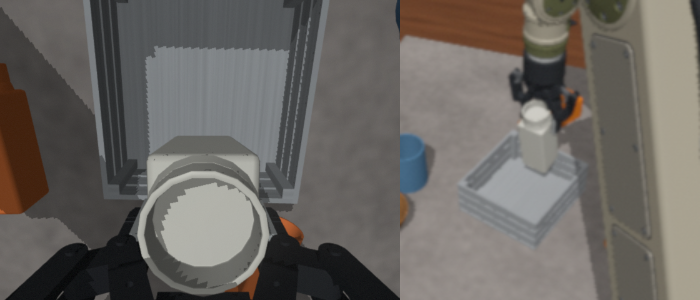

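The rim's far row is at 273, so about 60°, but by geometry the base corner rode up over the rear wall's rim. Going back in lower and repeating the push with less lift.

step_arm --series '[0,2,0,-3,0,0,4,0,0,0,0,0,0,4,0,0,0,0,4,0,0,0,0,0,0,0,-1.5,0,0,0,0,-1,0,-0.3,0,0,-1,0,-0.3,0]'

```text
clock: 14.65
tcp_pos: [0.4753, -0.3662, 0.1253]
ee_rot: [2.498, 1.903, 0.0]
ft_force: [0.7, -0.3, -3.7]
finger_gap: 0.0537
gripper_force: 31.3
```

step_arm --series '[0,-1,0,-0.3,0,0,-1,0,-0.3,0,0,-0.8,0,-0.3,0,0,0,0,0,0,0,0,0,0,0,0,0,0,0,0,0,0,0,0,0,0,0,0,0,0]'

```text
clock: 15.65
tcp_pos: [0.468, -0.3914, 0.1331]
ee_rot: [2.498, 1.905, 0.0]
ft_force: [1.2, 1.3, -4.2]
finger_gap: 0.0536
gripper_force: 30.7
```

Run:
```python
from h import *
o=r.get_obs(); im=r.read_camera("wrist")[:,:,::-1].copy(); print(o["clock"],o["tcp_pos"],o["finger_gap"],o["ft_force"],o["moment"],rim(im),((o["tcp_pos"]-[.485,-.335,0])@[.2625,.965,0]))
cv2.imwrite("pics/w8.png",im)
```

```text
15.65 [ 0.46803931 -0.3914412   0.13307318] 0.05362197696026547 [ 1.19717594  1.27565313 -4.23942868] [ 0.38140248 -0.15947737 -0.00193804] [(66, 10), (212, -8), (266, -12), (282, 27), (293, -18), (308, 16), (431, -21), (473, -25)] -0.05891794013214821
```

Run:
```python
from h import *
m=r.camera_model("wrist"); H=m["hand_eye"]; K=m["camera_matrix"]
for n in ("w5","w6","w8"):
    im=cv2.imread(f"pics/{n}.png"); hsv=cv2.cvtColor(im,cv2.COLOR_BGR2HSV)
    w=((hsv[...,2]>120)&(hsv[...,1]<40)).astype(np.uint8)
    l=[]
    for y in range(180,470,15):
        xs=np.flatnonzero(w[y,200:450]); l.append((y,int(xs.min())+200,int(xs.max())+200) if len(xs) else (y,))
    print(n,l)
    t=K[:2,2]
s=r.read_camera("side")[:,:,::-1]; S=pose("side"); g=cv2.cvtColor(s,cv2.COLOR_BGR2HSV)
w=((g[...,2]>165)&(g[...,1]<45)).astype(np.uint8); w[:150]=0; w[300:]=0; w[:,:320]=0; w[:,:]=w; w[:,425:]=0
c=max(cv2.findContours(w,0,1)[0],key=cv2.contourArea); print("side",cv2.contourArea(c),cv2.boundingRect(c),cv2.minAreaRect(c))
o=r.get_obs(); gp=o["tcp_pos"]+[0,0,.002]; u=np.array([.2625,.965,0])
for th in (50,60,70,80,90):
    a=np.radians(th); ax=u*np.cos(a)+[0,0,np.sin(a)]; print(th,proj(S,gp+.044*ax).round(),proj(S,gp).round(),proj(S,gp-.106*ax).round())
cv2.imwrite("pics/f1.png",np.hstack([cv2.resize(cv2.imread("pics/w8.png"),(400,300)),cv2.resize(s[150:300,300:450],(300,300))]))
```

```text
w5 [(180, 217, 439), (195, 218, 437), (210, 219, 435), (225, 219, 433), (240, 220, 432), (255, 221, 430), (270, 222, 428), (285, 223, 426), (300, 223, 425), (315, 224, 423), (330, 224, 425), (345, 226, 423), (360, 228, 421), (375, 214, 438), (390, 242, 407), (405, 254, 409), (420, 272, 377), (435,), (450,), (465,)]
w6 [(180, 215, 436), (195, 216, 434), (210, 217, 432), (225, 217, 431), (240, 218, 429), (255, 219, 427), (270, 220, 425), (285, 221, 424), (300, 222, 422), (315, 222, 419), (330, 228, 421), (345, 226, 424), (360, 227, 422), (375, 213, 439), (390, 238, 411), (405, 247, 402), (420, 264, 385), (435, 289, 358), (450,), (465,)]
w8 [(180, 224, 449), (195, 226, 449), (210, 226, 449), (225, 226, 449), (240, 229, 449), (255, 229, 449), (270, 230, 449), (285, 230, 435), (300, 214, 414), (315, 235, 403), (330, 233, 415), (345, 225, 449), (360, 221, 427), (375, 214, 439), (390, 219, 430), (405, 222, 426), (420, 281, 418), (435, 400, 412), (450, 383, 400), (465,)]
side 222.0 (323, 217, 26, 26) ((338.3905029296875, 230.55108642578125), (11.88270092010498, 32.591461181640625), 46.54815673828125)
50 [358. 195.] [363. 198.] [374. 205.]
60 [360. 192.] [363. 198.] [371. 210.]
70 [361. 190.] [363. 198.] [368. 215.]
80 [362. 188.] [363. 198.] [365. 220.]
90 [364. 186.] [363. 198.] [362. 224.]
```

View pics/f1.png

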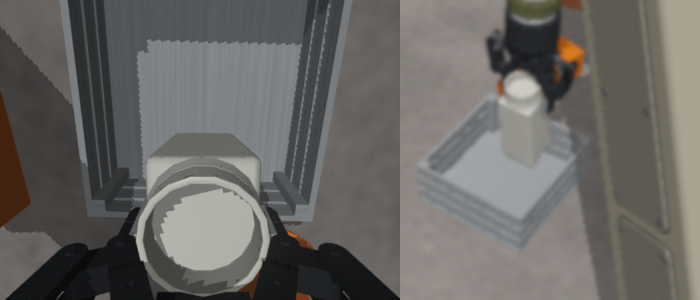

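The side view shows the bottle standing nearly upright inside the drainer. In the wrist view the rim centre is at about (325,376) at full scale, with an axis ratio of 0.87. That means about 85° elevation, with the bottle's axis about 25 mm forward of the pads, so it slid in the grip. I'll set it down on the drainer floor, release it so it levels, then re-grip it centred.

step_arm --series '[0,0,0,0.7,0,0,0,0,0.5,0,0,0,0,0.4,0,0,0,0,0.3,0,0,0,0,0.2,0,0,0,0,0,0,0,0,0,0,0,0,0,0,0,0]'

```text
clock: 16.75
tcp_pos: [0.4679, -0.3919, 0.1133]
ee_rot: [2.497, 1.904, -0.001]
ft_force: [-1.6, 3.1, 6.3]
finger_gap: 0.0536
gripper_force: 31.6
```

```bash
cat >> h.py <<'E'
def rimpos(show=False):
    "rim of upright bottle from the wrist view: ellipse fit of bright contour's outer boundary on rows below the shoulder"
    o=r.get_obs(); im=r.read_camera("wrist")[:,:,::-1].copy()
    g=cv2.GaussianBlur(cv2.cvtColor(im,cv2.COLOR_BGR2GRAY),(5,5),0)
    e=cv2.Canny(g,30,80); pts=[]
    c=cv2.findContours(e,cv2.RETR_LIST,cv2.CHAIN_APPROX_NONE)[0]; out=[]
    for k in c:
        if len(k)<150: continue
        (x,y),(a,b),t=cv2.fitEllipse(k)
        if 100<min(a,b)<=max(a,b)<330 and 250<x<400: out.append((len(k),round(x),round(y),round(a),round(b),round(t)))
    return o,im,sorted(out)[::-1][:6]
E
python3 - <<'E'
from h import *
o,im,c=rimpos(); print(o["clock"],o["tcp_pos"],o["ft_force"],o["moment"]); print(c); cv2.imwrite("pics/w9.png",im)
E
```

```text
16.75 [ 0.46786321 -0.39190013  0.11329349] [-1.6365031   3.06903237  6.27784542] [1.12808956 0.65384764 0.01644501]
[(2329, 327, 377, 185, 201, 84), (572, 344, 264, 100, 197, 105), (434, 330, 390, 188, 205, 114), (343, 327, 367, 196, 202, 151)]
```

The floor carries it (+10 N change) at the expected height. Releasing.

step_arm --series '[0.65,0,0,0,0,0.68,0,0,0,0,0.75,0,0,0,0,1,0,0,0,0,1,0,0,0,0,1,0,0,0,0,1,0,0,0,0,1,0,0,0,0]'

```text
clock: 17.8
tcp_pos: [0.468, -0.3916, 0.112]
ee_rot: [2.498, 1.905, -0.0]
ft_force: [-0.2, 0.5, -0.1]
finger_gap: 0.0856
gripper_force: 0.0
```

Run:
```python
from h import *
o,im,c=rimpos(); print(o["clock"],o["tcp_pos"],o["ft_force"],o["moment"]); print(c); cv2.imwrite("pics/w10.png",im)
g=cv2.cvtColor(im,cv2.COLOR_BGR2GRAY); print(rim(im))
P=pose("wrist",o)
for n in c: print(onz(P,(n[1],n[2]),.155), err(onz(P,(n[1],n[2]),.155),o))
for row in (340,365,390):
    d=np.diff(cv2.GaussianBlur(g,(5,5),0)[row].astype(int)); print(row,[(int(i),int(d[i])) for i in np.flatnonzero(abs(d)>12) if 190<i<470])
# predicted upright rim
for dx in (.015,.02,.025,.03):
    A=R.from_rotvec(o["ee_rot"]).as_matrix(); C=o["tcp_pos"]+A@[dx,0,0]; C[2]=.155
    print(dx,[proj(P,C+A@np.array([sx,sy,0])).round() for sx,sy in((.025,0),(-.025,0),(0,-.025),(0,.025))])
```

```text
17.8 [ 0.46798855 -0.39158722  0.11204928] [-0.23990891  0.47354655 -0.10220811] [ 0.02109243 -0.00894834 -0.01446198]
[(511, 324, 409, 151, 176, 81), (221, 346, 366, 100, 137, 116)]
[(62, 10), (307, 7), (313, -6), (334, -11), (372, 18), (438, -16), (473, -26)]
[ 0.47383181 -0.37821527  0.155     ] [ 1.44  0.21 -4.3 ]
[ 0.4818751  -0.36803203  0.155     ] [ 2.64  0.72 -4.3 ]
340 [(201, 19), (202, 23), (203, 16), (239, 15), (413, -14), (414, -18), (415, -17), (445, -13), (446, -21), (447, -18), (460, 16), (461, 20), (462, 14)]
365 [(203, 13), (204, 22), (205, 23), (206, 15), (208, 14), (231, -13), (232, -13), (239, 17), (240, 13), (411, -15), (412, -18), (413, -13), (443, -18), (444, -19)]
390 [(201, 18), (202, 15), (236, 13), (237, 17), (301, 14), (302, 18), (303, 13), (388, -15), (389, -14), (446, -13), (447, -16)]
0.015 [array([314., 313.]), array([316., 488.]), array([210., 407.]), array([420., 407.])]
0.02 [array([314., 292.]), array([316., 472.]), array([208., 389.]), array([422., 389.])]
0.025 [array([314., 270.]), array([316., 457.]), array([207., 371.]), array([423., 371.])]
0.03 [array([314., 248.]), array([315., 441.]), array([205., 352.]), array([425., 352.])]
```

The rim now sits at about (324,409) and fits an upright bottle 15 mm ahead of the TCP and 2 mm along +y. Centring and re-gripping.

step_arm --series '[1,1,0.2,0,0,1,0.5,0,0,0,0,0,0,0,0,0,0,0,0,0,0,0,0,0,0,0,0,0,0,0,0,0,0,0,0,0,0,0,0,0]' --grip_force 50

```text
clock: 18.85
tcp_pos: [0.4737, -0.3779, 0.1126]
ee_rot: [2.498, 1.904, -0.001]
ft_force: [-3.1, 1.4, 5.8]
finger_gap: 0.0536
gripper_force: 48.3
```

step_arm --series '[0,0,0,-1,0,0,0,0,-2,0,0,0,0,-3,0,0,0,0,-3,0,0,0,0,-3,0,0,0,0,-1,0,0,0,0,0,0,0,0,0,0,0]'

```text
clock: 19.85
tcp_pos: [0.4733, -0.3771, 0.2403]
ee_rot: [-2.496, -1.903, 0.0]
ft_force: [0.3, -0.3, -4.8]
finger_gap: 0.0537
gripper_force: 48.0
```

Run:
```python
from h import *
o,im,c=rimpos(); print(o["clock"],o["tcp_pos"],o["ft_force"],o["moment"],o["q"].round(2)); print(c); cv2.imwrite("pics/w11.png",im)
print(rim(im)); P=pose("wrist",o); A=R.from_rotvec(o["ee_rot"]).as_matrix(); C=o["tcp_pos"]+[0,0,.043]
print([proj(P,C+A@np.array([sx,sy,0])).round() for sx,sy in((.025,0),(-.025,0),(0,-.025),(0,.025),(.022,0),(-.022,0))])
print("to tray",err([.4785,.1787,.2],o))
# refine tray / tube in the top view
T=pose("top"); t=r.read_camera("top")[:,:,::-1].copy(); cv2.imwrite("pics/top1.png",t)
g=cv2.GaussianBlur(cv2.cvtColor(cv2.imread("pics/top0.png"),cv2.COLOR_BGR2GRAY),(3,3),0)
print(cv2.HoughCircles(cv2.resize(g[220:290,125:200],None,fx=4,fy=4),cv2.HOUGH_GRADIENT,1,20,param1=80,param2=20,minRadius=80,maxRadius=130)[0][:3]/4+np.array([125,220,0]))
print(proj(T,[.4785,.1787,.008]), np.linalg.norm(proj(T,[.4785,.1787,.008])-proj(T,[.5485,.1787,.008])))
```

```text
19.85 [ 0.47333418 -0.37710418  0.24026926] [ 0.3288141  -0.25402356 -4.82801786] [ 0.04356606 -0.03151593  0.04514497] [-0.81  0.38  0.12  1.31  0.    1.03]
[(1961, 324, 146, 289, 325, 0), (1628, 394, 392, 199, 254, 151), (1272, 276, 240, 147, 293, 0), (711, 279, 279, 123, 142, 0)]
[(4, 9), (14, -23), (32, 10), (100, 11), (382, -11), (426, 19), (438, -16), (473, -27)]
[array([314., 371.]), array([316., 530.]), array([215., 457.]), array([415., 457.]), array([315., 382.]), array([316., 522.])]
to tray [ 53.73 -14.2    4.14]Traceback (most recent call last):
  File "<stdin>", line 9, in <module>
TypeError: 'NoneType' object is not subscriptable
```

It is held upright and centred (the inner rim edge is at row 382, as predicted). Carrying it to the tray.

step_arm --series '[0,3,-0.8,0,0,0,5,-1.34,0,0,0,5,-1.34,0,0,0,5,-1.34,0,0,0,5,-1.34,0,0,0,5,-1.34,0,0,0,5,-1.34,0,0,0,5,-1.34,0,0]'

```text
clock: 20.95
tcp_pos: [0.4757, 0.0174, 0.2415]
ee_rot: [-2.498, -1.905, 0.001]
ft_force: [0.4, 0.1, -4.4]
finger_gap: 0.0535
gripper_force: 48.4
```

step_arm --series '[0,5,-1.34,0,0,0,5,-1.34,0,0,0,3,-0.8,0,0,0,2,-0.55,0,0,0,0.8,-0.2,0,0,0,0,0,0,0,0,0,0,0,0,0,0,0,0,0]'

```text
clock: 21.95
tcp_pos: [0.4774, 0.1785, 0.242]
ee_rot: [2.499, 1.903, -0.0]
ft_force: [-0.2, -0.3, -4.5]
finger_gap: 0.0531
gripper_force: 48.9
```

Run:
```python
from h import *
o,im,c=rimpos(); print(o["clock"],o["tcp_pos"],o["ft_force"],o["q"].round(2),rim(im),err([.477,.18,.118]))
cv2.imwrite("pics/w12.png",im); cv2.imwrite("pics/t12.png",r.read_camera("top")[:,:,::-1])
# check the tray centre from its rim edges in the first top view: brightness steps along radii
T=pose("top"); g=cv2.GaussianBlur(cv2.cvtColor(cv2.imread("pics/top0.png"),cv2.COLOR_BGR2GRAY),(3,3),0).astype(float)
pts=[]
for a in np.radians(np.arange(60,331,10)):   # directions in image, skipping the strip (up)
    a-=np.pi/2
    d=np.array([np.cos(a),np.sin(a)]); v=[g[int(round(255+k*d[1])),int(round(161+k*d[0]))] for k in np.arange(17,27,.5)]
    k=17+.5*np.argmax(np.diff(v)); pts.append([161+k*d[0],255+k*d[1]])
e=cv2.fitEllipse(np.array(pts,np.float32)); print(e,onz(T,e[0],.008))
```

```text
21.95 [0.47737367 0.17845591 0.24201421] [-0.22213184 -0.32751014 -4.45351106] [ 0.2   0.19 -0.13  1.25 -0.    2.04] [(134, -11), (237, 18), (352, 7), (358, -8), (382, -10), (426, 19), (440, -15), (473, -27)] [ 0.14 -0.08 12.4 ]
((159.69635009765625, 254.7991943359375), (46.422828674316406, 47.10722351074219), 19.0698184967041) [0.47850086 0.1804578  0.008     ]
```

The tray-centre fit (0.4785, 0.1805) is within 3 mm of the bottle. Lowering.

step_arm --series '[0,0.2,0,3,0,0,0,0,4,0,0,0,0,3,0,0,0,0,1.5,0,0,0,0,0.7,0,0,0,0,0.4,0,0,0,0,0,0,0,0,0,0,0]'

```text
clock: 23.05
tcp_pos: [0.4784, 0.1813, 0.1168]
ee_rot: [2.498, 1.905, 0.002]
ft_force: [0.4, 0.8, -5.1]
finger_gap: 0.0536
gripper_force: 48.6
```

step_arm --series '[0,0,0,0.1,0,0,0,0,0.1,0,0,0,0,0.1,0,0,0,0,0.1,0,0,0,0,0,0,0,0,0,0,0,0,0,0,0,0,0,0,0,0,0]'

```text
clock: 24.05
tcp_pos: [0.4783, 0.1821, 0.1153]
ee_rot: [2.497, 1.906, 0.006]
ft_force: [-6.6, 2.1, 18.3]
finger_gap: 0.0538
gripper_force: 51.3
```

Firm contact. Releasing and rising.

step_arm --series '[0.66,0,0,-0.1,0,0.72,0,0,0,0,1,0,0,0,0,1,0,0,0,0,1,0,0,0,0,1,0,0,-2,0,1,0,0,-3,0,1,0,0,-4,0]'

```text
clock: 25.05
tcp_pos: [0.4771, 0.181, 0.203]
ee_rot: [-2.497, -1.904, 0.003]
ft_force: [1.1, 0.1, 0.6]
finger_gap: 0.0855
gripper_force: 0.0
```

step_arm --series '[1,0,0,-5,0,1,0,0,-5,0,1,0,0,0,0,1,0,0,0,0,1,0,0,0,0,1,0,0,0,0,1,0,0,0,0,1,0,0,0,0]'

```text
clock: 26.05
tcp_pos: [0.4777, 0.1812, 0.3027]
ee_rot: [-2.498, -1.905, 0.001]
ft_force: [-0.1, -0.0, -0.2]
finger_gap: 0.0856
gripper_force: 0.0
```

Run:
```python
from h import *
o,im,c=rimpos(); P=pose("wrist",o); print(o["clock"],o["tcp_pos"],o["q"].round(3)); print([(e,onz(P,e[1:3],.158).round(4)) for e in c])
cv2.imwrite("pics/w13.png",im); t=r.read_camera("top")[:,:,::-1]; s=r.read_camera("side")[:,:,::-1]
cv2.imwrite("pics/t13.png",t); cv2.imwrite("pics/s13.png",s)
T=pose("top"); S=pose("side")
# spout tube edges in first top view: steel tube between hub and end; line fit through mid-columns
im0=cv2.cvtColor(cv2.imread("pics/top0.png"),cv2.COLOR_BGR2GRAY).astype(float)
a=np.array([123.6,169.6]);b=np.array([58,218.4]);d=(b-a)/np.linalg.norm(b-a);n=np.array([-d[1],d[0]]); mid=[]
for k in range(32,74,2):
    v=[cv2.getRectSubPix(im0.astype(np.float32),(1,1),tuple((a+k*d+j*n).astype(float)))[0,0] for j in np.arange(-9,9.1,.5)]
    g=np.diff(cv2.blur(np.array(v),(1,3)).ravel()); mid.append([k,np.arange(-9,9,.5)[g.argmax()],np.arange(-9,9,.5)[g.argmin()]])
print(np.array(mid)[::3])
h=onz(T,a,.246); e=onz(T,b,.227); v=(e-h)[:2]; print(h,e,np.linalg.norm(v)," side:",onz(S,(199,328),.246))
```

```text
26.05 [0.47772797 0.18119466 0.30274193] [ 2.050e-01  1.780e-01  2.000e-03  1.395e+00 -0.000e+00  2.044e+00]
[((1178, 343, 185, 103, 155, 81), array([0.5005, 0.2116, 0.158 ]))]
[[32.  -3.  -6. ]
 [38.  -3.  -5.5]
 [44.  -2.5  1.5]
 [50.  -3.  -5.5]
 [56.  -3.  -5. ]
 [62.  -2.5 -5. ]
 [68.  -3.  -5.5]]
[0.64656771 0.18717592 0.246     ] [0.54628591 0.3301977  0.227     ] 0.17467589467442307  side: [0.63967855 0.18917988 0.246     ]
```

The tube-direction fit gives 125° in the world, hub to end 175 mm (about 177 expected), so the spout is at +1.0 rad. Moving above spout_mid at (0.578, 0.285).

step_arm --series '[1,4.2,2.3,0,0,1,4.2,2.3,0,0,1,4.2,2.3,0,0,1,0,0,0,-10,1,0,0,0,-10,1,0,0,0,-10,1,0,0,0,-10,1,0,0,0,-10]'

```text
clock: 27.2
tcp_pos: [0.5777, 0.2845, 0.3029]
ee_rot: [-1.451, -2.786, 0.0]
ft_force: [-0.1, -0.2, 0.1]
finger_gap: 0.0852
gripper_force: 0.0
```

step_arm --series '[1,0,0,0,0,1,0,0,0,0,1,0,0,0,0,1,0,0,0,0,1,0,0,0,0,1,0,0,0,0,1,0,0,0,0,1,0,0,0,0]'

```text
clock: 28.2
tcp_pos: [0.5777, 0.2845, 0.303]
ee_rot: [1.459, 2.782, -0.0]
ft_force: [0.7, 0.9, 0.3]
finger_gap: 0.0855
gripper_force: 0.0
```

Run:
```python
from h import *
o=r.get_obs(); im=r.read_camera("wrist")[:,:,::-1].copy(); cv2.imwrite("pics/w14.png",im); P=pose("wrist",o)
print(o["clock"],o["tcp_pos"],R.from_rotvec(o["ee_rot"]).as_matrix().round(3),o["q"].round(2),err([.5777,.2854,.225],o))
g=cv2.GaussianBlur(cv2.cvtColor(im,cv2.COLOR_BGR2GRAY),(5,5),0).astype(int)
for x in (.172,.15,.13,.12,.1):
    X=np.array([.6466,.187,.227])+x*np.array([-.574,.8187,0]); print(x,proj(P,X).round(), "half-width px",421*.007/np.linalg.norm(P[1]-X))
for row in range(120,460,30):
    d=np.diff(g[row]); print(row,[(int(i),int(d[i])) for i in range(200,440) if abs(d[i])>9 and abs(d[i])==abs(d[i-3:i+4]).max()])
```

```text
28.2 [0.57769571 0.28445805 0.30298297] [[-0.569  0.823  0.   ]
 [ 0.823  0.569 -0.   ]
 [-0.    -0.    -1.   ]] [ 0.33  0.45  0.38  1.5  -0.    1.3 ] [0.08 0.05 7.8 ]
0.172 [321. 170.] half-width px 14.447268587533395
0.15 [322. 215.] half-width px 14.158290929470386
0.13 [322. 254.] half-width px 13.781766291626187
0.12 [322. 272.] half-width px 13.561159956652793
0.1 [322. 307.] half-width px 13.072140247576653
120 []
150 []
180 []
210 [(243, 12), (255, 10)]
240 [(206, -14), (243, 16)]
270 [(256, -10), (283, 14), (371, -11)]
300 [(250, -10), (271, 15), (275, -16), (311, -10), (380, 13), (384, -13)]
330 [(253, -12)]
360 [(204, 33), (244, -10), (245, -10), (267, 10), (295, -17), (347, 14)]
390 [(201, 15), (202, 15), (235, -12), (254, 15), (255, 15), (297, -18), (337, -15), (345, 13), (352, 10), (403, -11)]
420 [(260, 10), (282, 19), (287, -18), (328, 11), (329, 11), (336, -16), (362, 28), (394, -13)]
450 [(238, 11), (304, -18), (355, 38), (374, -14)]
```

Run:
```python
from h import *
im=cv2.imread("pics/w14.png"); 
for a,b in ((175,205),(205,235),(235,265),(265,300)):
    m=im[a:b].astype(float).mean(0).mean(1); print(a,[int(v) for v in m[200:444:6]])
g=cv2.GaussianBlur(cv2.cvtColor(im,cv2.COLOR_BGR2GRAY),(3,3),0); e=cv2.Canny(g,15,40); e[:120]=0;e[340:]=0
l=cv2.HoughLinesP(e,1,np.pi/360,30,minLineLength=40,maxLineGap=8)
print([] if l is None else sorted(map(tuple,l[:,0].tolist())))
```

```text
175 [62, 62, 62, 63, 69, 77, 84, 96, 95, 98, 100, 100, 99, 100, 103, 103, 101, 101, 85, 126, 135, 131, 117, 107, 106, 104, 102, 105, 108, 108, 107, 106, 105, 106, 106, 106, 109, 110, 108, 107, 108]
205 [90, 79, 64, 62, 62, 62, 62, 62, 111, 100, 99, 98, 99, 102, 103, 102, 103, 104, 91, 119, 134, 130, 120, 104, 105, 105, 106, 106, 107, 109, 110, 110, 108, 105, 108, 111, 110, 110, 110, 109, 107]
235 [73, 65, 61, 61, 61, 66, 77, 89, 104, 103, 100, 92, 91, 98, 98, 100, 110, 117, 124, 111, 133, 130, 123, 123, 129, 129, 124, 115, 108, 109, 110, 109, 108, 106, 106, 106, 108, 108, 105, 104, 105]
265 [88, 90, 92, 97, 105, 109, 106, 101, 99, 84, 67, 78, 91, 113, 112, 115, 111, 109, 109, 102, 131, 131, 126, 104, 120, 121, 123, 128, 130, 128, 128, 107, 107, 107, 107, 107, 104, 103, 102, 101, 103]
[(78, 263, 132, 266), (93, 250, 136, 217), (116, 231, 176, 195), (120, 221, 173, 276), (130, 220, 172, 196), (156, 293, 197, 252), (170, 152, 215, 159), (185, 309, 202, 259), (240, 179, 263, 229), (245, 218, 314, 258), (250, 290, 254, 334), (255, 221, 313, 253), (257, 276, 299, 318), (257, 277, 299, 320), (268, 282, 314, 279), (308, 158, 312, 252), (309, 244, 313, 337), (314, 290, 317, 338), (334, 230, 334, 186), (335, 231, 336, 339), (337, 201, 339, 286), (339, 292, 340, 334)]
```

The tube's edges are at columns ~310 and ~335 (centre 323, predicted 322), so it is aligned. Descending and pinching.

step_arm --series '[1,0,0,3,0,1,0,0,3,0,1,0,0,1.7,0,1,0,0,0,0,0,0,0,0,0,0,0,0,0,0,0,0,0,0,0,0,0,0,0,0]' --grip_force 25

```text
clock: 29.25
tcp_pos: [0.5779, 0.2845, 0.2265]
ee_rot: [1.459, 2.782, 0.001]
ft_force: [1.1, 1.4, 5.0]
finger_gap: 0.013
gripper_force: 26.7
```

step_arm --series '[0,0,0,0,0,0,0,0,0,0,0,0,0,0,0,0,0,0,0,0,0,0,0,0,0,0,0,0,0,0,0,0,0,0,0,0,0,0,0,0]'

```text
clock: 30.25
tcp_pos: [0.578, 0.2846, 0.2265]
ee_rot: [1.459, 2.782, 0.001]
ft_force: [0.4, 1.5, 4.9]
finger_gap: 0.013
gripper_force: 24.6
```

Run:
```python
from h import *
o=r.get_obs(); p=o["tcp_pos"]; print(p,o["ft_force"],o["finger_gap"])
v=p[:2]-[.6466,.187]; a=np.degrees(np.arctan2(v[1],v[0])); print("radius",np.linalg.norm(v),"angle",a)
# bottle in the side and top views: upright mouth should be at tray centre; compare predicted pixels with bright blobs
for n in ("top","side"):
    P=pose(n); im=r.read_camera(n)[:,:,::-1].copy(); cv2.imwrite(f"pics/{n}15.png",im); q=proj(P,[.478,.181,.158]); b=proj(P,[.478,.181,.008]); print(n,"mouth px",q.round(1),"base",b.round(1))
    hsv=cv2.cvtColor(im,cv2.COLOR_BGR2HSV); w=((hsv[...,2]>150)&(hsv[...,1]<50)).astype(np.uint8)
    for c in cv2.findContours(w,0,1)[0]:
        x,y,W,H=cv2.boundingRect(c)
        if cv2.contourArea(c)>60 and abs(x+W/2-q[0])<60 and abs(y+H/2-q[1])<70: print("  blob",(x,y,W,H),cv2.contourArea(c))
```

```text
[0.57798649 0.28461777 0.22650455] [0.3826309  1.52604449 4.88235212] 0.012961489661037497
radius 0.1193190769998709 angle 125.10259154839001
top mouth px [138.9 252.4] base [159.5 255. ]
  blob (134, 242, 22, 24) 372.0
side mouth px [281.3 369.6] base [287.8 399.8]
  blob (211, 378, 34, 29) 222.5
  blob (271, 354, 34, 49) 710.5
```

Pinched (gap 13 mm on the tube), and the bottle stands on the tray where expected. Swinging the spout about 57° counter-clockwise along the arc.

step_arm --series '[0,-0.023,-0.74,0,-3.56,0,-0.023,-0.74,0,-3.56,0,-0.023,-0.74,0,-3.56,0,-0.023,-0.74,0,-3.56,0,-0.023,-0.74,0,-3.56,0,-0.023,-0.74,0,-3.56,0,-0.023,-0.74,0,-3.56,0,-0.023,-0.74,0,-3.56]'

```text
clock: 31.35
tcp_pos: [0.5408, 0.2399, 0.2266]
ee_rot: [0.727, 3.052, 0.001]
ft_force: [5.2, 0.2, 2.4]
finger_gap: 0.0129
gripper_force: 24.3
```

Run:
```python
from h import *
o=r.get_obs(); p=o["tcp_pos"]; v=p[:2]-[.6466,.187]; A=R.from_rotvec(o["ee_rot"]).as_matrix()
print(p,o["ft_force"],o["moment"],o["finger_gap"],np.linalg.norm(v),np.degrees(np.arctan2(v[1],v[0])),np.degrees(np.arctan2(A[1,0],A[0,0])))
```

```text
[0.54079876 0.23991647 0.22658168] [5.23910957 0.22964601 2.40462003] [-0.12859063 -1.06079528  0.12895672] 0.012920335362321156 0.1182964700513169 153.4280815797519 153.21293401723682
```

step_arm --series '[0,-0.023,-0.74,0,-3.58,0,-0.023,-0.74,0,-3.58,0,-0.023,-0.74,0,-3.58,0,-0.023,-0.74,0,-3.58,0,-0.023,-0.74,0,-3.58,0,-0.023,-0.74,0,-3.58,0,-0.023,-0.74,0,-3.58,0,-0.023,-0.74,0,-3.58]'

```text
clock: 32.35
tcp_pos: [0.5293, 0.183, 0.2266]
ee_rot: [-0.051, 3.135, 0.001]
ft_force: [8.3, 1.9, 0.7]
finger_gap: 0.0132
gripper_force: 24.2
```

step_arm --series '[0,0,0,0,0,0,0,0,0,0,0.3,0,0,0,0,0.6,0,0,0,0,1,0,0,0,0,1,0,0,0,0,1,0,0,0,0,1,0,0,-1,0]'

```text
clock: 33.35
tcp_pos: [0.5258, 0.183, 0.2357]
ee_rot: [0.049, -3.14, 0.001]
ft_force: [-0.0, 1.1, -1.1]
finger_gap: 0.0852
gripper_force: 0.0
```

step_arm --series '[1,0,0,-3,0,1,0,0,-5,0,1,0,0,-3,0,1,0,-5,0,0,1,0,-5,0,0,1,0,-5,0,0,1,0,-5,0,0,1,0,-5,0,0]'

```text
clock: 34.35
tcp_pos: [0.5341, -0.0684, 0.3471]
ee_rot: [-0.049, 3.14, -0.001]
ft_force: [0.1, -0.5, -0.3]
finger_gap: 0.0855
gripper_force: 0.0
```

Run:
```python
from h import *
o=r.get_obs(); print(o["clock"],o["tcp_pos"],o["q"].round(2))
for n in ("top","side"):
    P=pose(n); im=r.read_camera(n)[:,:,::-1].copy(); cv2.imwrite(f"pics/{n}16.png",im)
    for nm,X in (("mouth",[.478,.181,.158]),("tubeend",[.4705,.181,.227]),("outlet",[.4767,.181,.186])): print(n,nm,proj(P,X).round(1))
im=cv2.imread("pics/top16.png"); g=cv2.GaussianBlur(cv2.cvtColor(im,cv2.COLOR_BGR2GRAY),(3,3),0).astype(int)
# tube centre: profile across columns at several rows between hub and outlet
for row in range(190,275,6): print(row,g[row,105:165:2].tolist())
```

```text
34.35 [ 0.53406452 -0.06836392  0.34705827] [-0.28  0.23  0.18  1.51 -0.   -0.31]
top mouth [138.9 252.4]
top tubeend [127.4 254.5]
top outlet [134.4 252.4]
side mouth [281.3 369.6]
side tubeend [281.3 354.1]
side outlet [280.5 363.2]
190 [119, 141, 163, 165, 167, 167, 167, 167, 167, 152, 107, 77, 75, 78, 95, 119, 142, 150, 149, 151, 152, 152, 152, 153, 154, 154, 155, 156, 155, 156]
196 [133, 160, 167, 167, 166, 167, 167, 167, 160, 120, 80, 75, 78, 78, 87, 95, 103, 125, 141, 142, 145, 145, 146, 146, 147, 147, 148, 150, 150, 151]
202 [153, 166, 166, 167, 167, 167, 167, 163, 135, 102, 137, 159, 159, 158, 150, 139, 125, 108, 94, 89, 90, 96, 95, 106, 123, 128, 135, 140, 141, 142]
208 [164, 166, 165, 166, 166, 166, 166, 146, 100, 80, 111, 146, 158, 160, 159, 160, 161, 164, 166, 165, 163, 165, 164, 164, 161, 151, 137, 117, 102, 91]
214 [160, 161, 162, 161, 163, 162, 155, 117, 79, 78, 95, 132, 155, 158, 160, 162, 162, 164, 166, 165, 164, 164, 164, 164, 164, 164, 164, 164, 163, 157]
220 [157, 156, 156, 158, 158, 158, 140, 98, 76, 82, 107, 143, 154, 157, 160, 161, 163, 166, 166, 165, 165, 164
[... 734 characters left out ...]
 166, 165, 165, 164, 163, 162, 160, 159, 157, 155, 155, 152, 149, 148, 142, 138]
256 [147, 152, 154, 157, 159, 160, 160, 162, 164, 165, 166, 167, 167, 165, 164, 165, 162, 162, 162, 162, 160, 158, 156, 155, 153, 151, 149, 145, 141, 139]
262 [154, 156, 157, 160, 160, 162, 162, 164, 165, 165, 166, 166, 166, 165, 165, 163, 164, 163, 162, 161, 159, 158, 156, 154, 153, 150, 147, 144, 141, 138]
268 [157, 158, 160, 160, 163, 164, 165, 166, 167, 166, 166, 166, 166, 165, 164, 164, 162, 162, 161, 159, 158, 156, 156, 155, 152, 149, 147, 144, 141, 136]
274 [160, 160, 162, 164, 163, 165, 165, 167, 167, 168, 166, 165, 165, 165, 164, 163, 162, 161, 162, 160, 158, 158, 156, 153, 150, 148, 145, 142, 139, 136]
```

The arm blocks the overhead view; moving it clear for a check.

step_arm --series '[1,0,-5,0,0,1,0,-5,0,0,1,0,-5,0,0,1,0,-5,0,0,1,0,-5,0,0,1,0,-5,0,0,1,0,-2,0,0,1,0,0,0,0]'

```text
clock: 35.45
tcp_pos: [0.544, -0.3877, 0.3456]
ee_rot: [0.046, -3.141, -0.001]
ft_force: [0.1, 0.4, -0.5]
finger_gap: 0.0855
gripper_force: 0.0
```

Run:
```python
from h import *
o=r.get_obs(); print(o["clock"],o["tcp_pos"])
ims={}
for n in ("top","side"):
    P=pose(n); im=r.read_camera(n)[:,:,::-1].copy(); cv2.imwrite(f"pics/{n}17.png",im); ims[n]=im
    hsv=cv2.cvtColor(im,cv2.COLOR_BGR2HSV); w=((hsv[...,2]>160)&(hsv[...,1]<50)).astype(np.uint8); q=proj(P,[.478,.181,.15])
    for nm,X in (("mouth",[.478,.181,.158]),("tubeend",[.4700,.181,.227]),("outlet",[.4767,.181,.186]),("base",[.478,.181,.008])): print(n,nm,proj(P,X).round(1))
    for c in cv2.findContours(w,0,1)[0]:
        x,y,W,H=cv2.boundingRect(c)
        if cv2.contourArea(c)>30 and abs(x+W/2-q[0])<50 and abs(y+H/2-q[1])<50: print("  blob",(x,y,W,H),cv2.contourArea(c))
g=cv2.GaussianBlur(cv2.cvtColor(ims["top"],cv2.COLOR_BGR2GRAY),(3,3),0).astype(int)
for row in range(192,270,6): print(row,g[row,110:166:2].tolist())
d=cv2.absdiff(cv2.imread("pics/top0.png"),ims["top"]).max(2); print("bystander change px",[int((d[y0:y1,x0:x1]>40).sum()) for x0,y0,x1,y1 in((225,118,272,170),(275,125,330,180),(335,120,380,178))])
```

```text
35.45 [ 0.54404992 -0.38770278  0.34555208]
top mouth [138.9 252.4]
top tubeend [127.4 254.7]
top outlet [134.4 252.4]
top base [159.5 255. ]
  blob (143, 245, 13, 20) 146.0
side mouth [281.3 369.6]
side tubeend [281.5 354.2]
side outlet [280.5 363.2]
side base [287.8 399.8]
  blob (271, 355, 28, 34) 416.5
  blob (205, 334, 75, 21) 160.0
192 [112, 115, 113, 121, 146, 157, 161, 143, 130, 98, 128, 181, 181, 180, 177, 166, 136, 114, 108, 108, 106, 99, 90, 85, 85, 84, 86, 86]
198 [110, 110, 110, 110, 113, 109, 109, 132, 132, 101, 106, 139, 137, 135, 131, 125, 116, 100, 90, 86, 87, 85, 85, 86, 86, 86, 85, 86]
204 [110, 109, 106, 105, 106, 107, 108, 133, 134, 101, 87, 108, 106, 105, 106, 115, 110, 96, 89, 87, 86, 86, 87, 88, 85, 79, 76, 83]
210 [104, 107, 110, 112, 111, 110, 111, 136, 135, 106, 87, 103, 103, 105, 105, 105, 105, 107, 118, 132, 142, 148, 147, 145, 143, 137, 128, 111]
216 [109, 112, 112, 111, 110, 111, 113, 131, 136, 106, 87, 105, 106, 108, 107, 107, 108, 108, 107, 108, 106, 108, 108, 108, 107, 108, 108, 108]
222 [106, 108, 109, 108, 108, 107, 107, 127, 137, 110, 85, 101, 106
[... 374 characters left out ...]
, 99, 100, 102, 101, 117, 140, 117, 85, 96, 103, 103, 108, 106, 96, 78, 71, 69, 70, 70, 71, 67, 68, 70, 70, 72]
246 [101, 102, 101, 105, 105, 106, 104, 118, 140, 119, 87, 101, 110, 115, 138, 134, 116, 119, 149, 177, 164, 112, 83, 90, 100, 93, 78, 68]
252 [107, 106, 108, 109, 105, 103, 101, 112, 130, 113, 81, 68, 72, 79, 84, 120, 147, 184, 186, 185, 185, 179, 145, 97, 89, 107, 101, 86]
258 [105, 106, 106, 107, 107, 107, 106, 106, 107, 108, 109, 111, 137, 115, 105, 123, 128, 173, 186, 185, 184, 186, 173, 105, 96, 93, 87, 86]
264 [108, 108, 108, 107, 107, 107, 105, 107, 108, 111, 115, 113, 110, 123, 131, 136, 130, 141, 145, 153, 135, 104, 116, 129, 103, 86, 86, 86]
bystander change px [0, 0, 0]
```

Checks agree within a few mm. The tube is at column ~127 and ends at row ~254 (predicted 127 and 255). The bottle's blobs match the predicted mouth and base pixels, and the bystanders show no change. Handing in.

```bash
python3 -c "
from station import r
print(r.close_job())"
```

```text
the job is handed in; nothing more can be done
None
```

I handed the job in at about 35.5 s with the bottle upright on the drip tray, the spout swung over its mouth, and the mug, jar and bowl unmoved; my camera checks put everything within a few mm, but the hand-in returned no verdict.

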